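# Locate the drilling template on the tilted mould half and lock it

## Task

Take the aluminium drilling template from the bench by its red handle and lay it on the mould half on the tilting table, yellow corner to yellow corner; ease it about in the hand, without forcing it or letting it fall, until both its holes slip over the two locating pins and it lies flush on the mould's face. Then turn the red handle clockwise to its stop to lock the bayonet, let go and leave the other things on the bench where they are.

Things in the scene. Friction and masses are not known exactly. Their poses are not given: they have to be found in the camera images.
- face_centre (a point): where the middle of the mould half's upper face should be, and that face's frame: z square out of it, x straight up the slope, y along it to the left; it looks towards the robot. The steel mould half, 130 mm in x by 180 in y, lies flat and square but was clamped by eye: it and all its pins really sit up to 6 mm off in x and 6 mm off in y (told by no reading). Its -x +y corner is painted yellow
- pin_place0 (a point): intended place of the nose of the locating pin at (-30, -60) mm from the face point, 22 mm above the face (axes of the face). The real pin, fixed in the mould, stands up to 6 mm off in x and in y, the same as all the mould. Round steel pin 12 mm thick, nose bevelled 1 mm all round
- pin_place1 (a point): the same for the second, equal pin, at (+30, +55) mm from the face point, 22 mm above the face
- stud_place (a point): intended place of the top of the brass bayonet stud in the middle of the mould's face (off by the same amount as the pins): 8 mm thick, 15 mm tall, with two lugs, together 24 mm long in the face's x and 6 mm wide, 10 to 14.5 mm above the face
- positioner: tilting table: green base 180 x 200 mm bolted to the bench, with the tilting top and the mould half clamped on it; nothing of it yields. Origin under its middle, x away from the robot. The tilting axis is 80 mm above the bench; the mould's face is 64 mm out from it
- tilt_top (a joint): tilt of the table's top and so of the mould's face, locked, 0 = level, 0.42 to 0.65 rad (24 to 37 degrees) towards the robot
- template: aluminium drilling template: plate 110 mm in x, 160 in y, 10 thick, 0.4 to 0.65 kg with its lock. Origin: centre of its underside, z out of the upper side. Corner at -x +y painted yellow. It lies flat on the bench and fits the pins one way round only: home, its underside lies on the face, its axes as those of face_centre. Resting on the pin noses it stands 22 mm above the face
- hole0 (a point): round through hole of 13.5 mm in the template, at (-30, -60) mm from its centre, at the underside; goes over the pin of pin_place0
- hole1 (a point): the other hole, also 13.5 mm, at (+30, +55) mm from the template's centre, at the underside; goes over the pin of pin_place1
- lock (a joint): bayonet lock in the middle of the template, turned by its red handle: 0 = open (at the start), turning clockwise, looking down on the upper side, to a stop at 1.05 rad = locked. Friction of about 0.3 N m holds it at any angle. It passes over the stud's lugs only while open (within some 0.15 rad) and locks behind them only when the template is fully home
- lock_grip (a point): middle of the red handle, on the lock's axis, 43 mm above the template's underside; its axes turn with the handle (those of the template while open). The handle is an upright flat block 46 mm long in x, 18 thick in y (pinch it across y), from 20 to 58 mm above the underside, on a black round cap 41 mm across
- parts_tray: open blue plastic tray 130 x 170 x 28 mm with small steel and brass mould parts in it (bystander); origin under its centre
- spray_bottle: white trigger spray bottle, 84 mm across and 215 mm tall (bystander); origin under its centre
- aerosol_can: aerosol can with red band, 66 mm across, 150 mm tall (bystander); origin under its centre
- mallet: brass-headed hammer 250 mm long, lying on the bench (bystander)
- hex_key: dark L-shaped hex key, arms 110 and 32 mm, lying flat (bystander)
- insert_block: stepped steel mould insert 50 x 35 x 36 mm (bystander); origin under its centre
- guide_pillar: flanged steel guide pillar standing upright, 32 mm across the foot, 70 mm tall (bystander); origin under its foot

How it is judged:
By the outcome, as a careful person would: the job done as asked, in the order asked, and still so for the second after the job is handed in, with the robot touching nothing.
It also fails if it takes over 72 s, if anything falls off the work surface, if the arm or the gripper's body presses on something with over 40 N, if the wrist force passes 120 N, or if a joint passes its speed limit or range.

## Robot

A 6-joint arm with a two-finger parallel gripper is mounted at the origin on the work surface. World frame = base frame: x ahead of the robot, y to its left, z up, the work surface at z = 0. Lengths are in mm, angles in rad, forces in N, time in s.
With the tool pointing down it reaches from about 275 to 725 mm from the base axis. Payload 15.9 kg.
Tool frame: the origin (TCP) lies at the very end of the fingers, on their centre line; the grasp point (between the pads) lies 19 mm behind it (arm.tcp_to_grasp is the distance from the TCP to the grasp point, in mm); z points along the fingers, y is the line along which they close (so a half turn about z gives the same grasp; the last joint's range is limited). The gripper opens to 85 mm and grips with 20 to 120 N. Pads are 22 mm wide; open, the fingers measure 114 mm over their backs; the gripper's body (76 mm by 85 mm) begins 54 mm behind the grasp point. The pads swing forward as they close: fully open they stand 13 mm farther back than shut.
Start: joints at [0, 0.213, -0.034, 1.323, 0, 1.571], TCP at [499.985, -0, 231.306] pointing down, gripper open.
Joint ranges: [-2.98, 2.98], [-0.74, 1.72], [-1.14, 1.35], [-2.1, 2.04], [-1.57, 1.44], [-3.14, 3.14]. Speed limits (rad/s): [1.89, 1.89, 2.39, 2.57, 3.14, 3.14].

## Interface

Orientations are given as a unit quaternion [w, x, y, z].
In Python, from cell import arm gives the robot as it stands.
- The arm moves only by the tool move_arm, never from a script. Its argument "motion" is a list of rows, each a list of 5 numbers: the opening in per cent of the stroke, from 0 (shut) to 100 (fully open), then the shift along the world's x, y, z in cm, then the turn about the world's z in rad. A call has exactly 5 rows; each row shifts and turns the commanded pose from where the row before left it; what a row does not reach is not made up. A row lasts 1/8 s, in which the tool goes at most 62.5 mm and 10.7 degrees, less where a joint would pass 70% of its speed; a pose out of reach is approached as far as the arm can. A call is refused whole if a number of a shift passes 6.25 or a number of a turn 0.188, either way. A call with a gripper value outside its range is refused whole. The fingers move at their own pace and stop on an object; the grip force is fixed at half the most. Time passes only in rows, so rows that do not move let the fingers close, or fill a call up. It gives the time, the measured TCP pose, the force, the opening and the grip force at its end, in the units of the state.
- arm.get_state(): the state, without advancing time (a new reading comes with each control period).
- arm.camera(name): name is "scene" or "side" or "wrist"; returns (picture, depth): 384x512x3 uint8, red, green, blue; 384x512 float32, mm along the optical axis (not along the pixel's ray), 0 where there is no reading.
- arm.camera_params(name): a dict with "intrinsics" (3x3 intrinsics, pixels), "R" (3x3) and "t" (3): a world point X has camera coordinates R X + t; the wrist camera has in their place "mount" (4x4, takes a point from camera to tool coordinates, whose origin is the TCP and whose axes are the flange's). Camera axes: x right, y down, z forward; pixel columns grow to the right and rows downward; lengths in mm; the calibration is good to about 2 mm. A picture is of the moment at which its call begins: read the wrist's pose just before it. camera_params takes no time and is no camera call.
- arm.hand_in(): hands the job in; it is judged then, once.
The state is a dict: "clock": time; "joint_pos": joint angles; "joint_vel": joint speeds; "joint_torque": joint torques, N m; "ee_pos": TCP position; "orientation": TCP orientation; "ft_force": force on the tool from outside, world axes, zero at the start; "torque": the same for the moment, N m; "finger_gap": finger opening in mm; "grip_force": force on a finger pad.
Only numpy, scipy, OpenCV 4.12 (cv2) and the standard library are available. Lean on these libraries where they do the work, as an engineer would, in place of code of your own. Each camera call takes 0.05 s, during which the arm holds its last target. There are 200 camera calls.

## Working session

There is one attempt and no reset: what is moved stays moved. The work goes in short steps, Python scripts to look and compute and a tool call to move; the robot and the scene stay as the last step left them, time stands still between calls to the robot, and variables do not carry over. Pictures are saved under pics/ and viewed, at most 10 in all, crops included, and the job is handed in when it is done.

Besides the shell and the picture viewer there is one more tool, called after "Emit:" by a JSON object that holds its "fn" and its "kwargs". move_arm: Moves the arm, as the interface text tells. Its arguments: {"type":"object","properties":{"motion":{"type":"array"}},"required":["motion"]}

```bash
mkdir -p pics; ls; cat > h.py <<'E'
import numpy as np, cv2
from cell import arm
from scipy.spatial.transform import Rotation as Ro
def look(name):
    s=arm.get_state(); p=arm.camera_params(name); im,d=arm.camera(name)
    K=np.array(p["intrinsics"])
    if name=="wrist":
        M=np.array(p["mount"]); T=np.eye(4); q=s["orientation"]; T[:3,:3]=Ro.from_quat(np.r_[q[1:],q[0]]).as_matrix(); T[:3,3]=s["ee_pos"]
        T=T@M
    else:
        T=np.eye(4); R=np.array(p["R"]); T[:3,:3]=R.T; T[:3,3]=-R.T@np.array(p["t"])
    v,u=np.mgrid[:384,:512]
    rays=np.stack([(u-K[0,2])/K[0,0],(v-K[1,2])/K[1,1],np.ones_like(u)],-1)
    W=(rays*d[...,None])@T[:3,:3].T+T[:3,3]
    return im,d,W,K,T
def proj(P,K,T):
    c=(np.asarray(P)-T[:3,3])@T[:3,:3]; return (c@K.T)[...,:2]/c[...,2:]
def raydir(uv,K,T):
    uv=np.atleast_2d(uv); r=np.c_[(uv[:,0]-K[0,2])/K[0,0],(uv[:,1]-K[1,2])/K[1,1],np.ones(len(uv))]; return r@T[:3,:3].T
def onplane(uv,K,T,z):
    r=raydir(uv,K,T); o=T[:3,3]; return o+r*((z-o[2])/r[:,2])[:,None]
def save(name,im): cv2.imwrite(f"pics/{name}.png",cv2.cvtColor(im,cv2.COLOR_RGB2BGR))
E
python3 - <<'E'
from h import *
a=look("scene");b=look("side")
np.savez("s0.npz",**{f"{n}{i}":x[i] for n,x in(("a",a),("b",b)) for i in range(5)})
save("s0",a[0]);save("b0",b[0])
for x in(a,b): print(x[4].round(2),x[3].round(1),(x[1]==0).mean())
print(arm.get_state())
E
```

```text
pics
[[ 9.00000e-02  8.20000e-01 -5.70000e-01  1.43369e+03]
 [ 1.00000e+00 -7.00000e-02  6.00000e-02 -9.39500e+01]
 [ 1.00000e-02 -5.70000e-01 -8.20000e-01  1.34509e+03]
 [ 0.00000e+00  0.00000e+00  0.00000e+00  1.00000e+00]] [[462.4   0.  262.2]
 [  0.  462.4 190.2]
 [  0.    0.    1. ]] 0.0040435791015625
[[-7.5000e-01 -5.0000e-01  4.2000e-01  1.5279e+02]
 [-6.6000e-01  5.9000e-01 -4.7000e-01  4.7631e+02]
 [-2.0000e-02 -6.3000e-01 -7.8000e-01  8.9890e+02]
 [ 0.0000e+00  0.0000e+00  0.0000e+00  1.0000e+00]] [[399.1   0.  260.4]
 [  0.  399.1 194.4]
 [  0.    0.    1. ]] 0.0038909912109375
{'clock': 0.1, 'joint_pos': array([ 3.65897106e-05,  2.13310248e-01, -3.50106881e-02,  1.32350094e+00,
       -4.10092111e-06,  1.57078142e+00]), 'joint_vel': array([ 0.0008771 , -0.00140891,  0.00040304, -0.00075173, -0.00094106,
       -0.00067724]), 'joint_torque': array([ 1.52238292e-03, -6.87242889e+01,  4.87808239e+01,  1.21537212e-02,
        1.43833854e-04,  5.94535322e-06]), 'ee_pos': array([4.99682230e+02, 1.69889775e-02, 2.30858310e+02]), 'orientation': array([-3.61133392e-04,  7.07088480e-01,  7.07124895e-01, -3.64041042e-04]), 'ft_force': array([-0.63517728, -0.60910639, -0.4031112 ]), 'torque': array([ 0.00794045, -0.05922821,  0.00411252]), 'grip_force': 0.0, 'finger_gap': 85.05073779926519}
```

```bash
python3 -c "
import cv2,numpy as np
" ; ls pics
```

```text
b0.png
s0.png
```

View pics/s0.png

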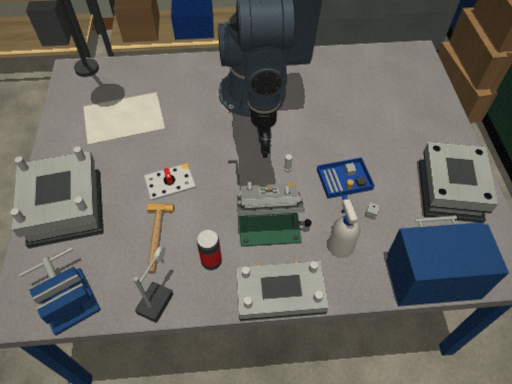

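View pics/b0.png

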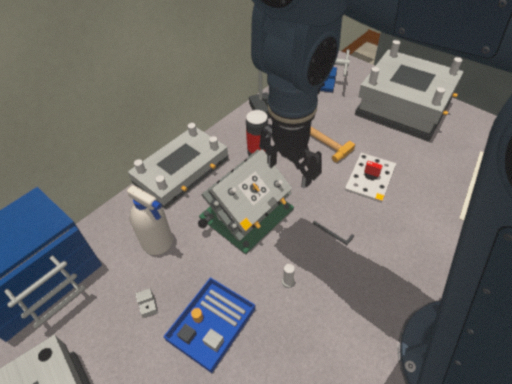

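```bash
python3 - <<'E'
from h import *
z=np.load("s0.npz")
for n in "ab":
    im,W=z[n+"0"],z[n+"2"]
    hsv=cv2.cvtColor(im,cv2.COLOR_RGB2HSV)
    for nm,lo,hi in(("yel",(20,150,150),(28,255,255)),("red",(0,180,120),(5,255,255)),("orange",(12,150,150),(19,255,255))):
        m=cv2.inRange(hsv,np.array(lo),np.array(hi)); c,l,st,ce=cv2.connectedComponentsWithStats(m)
        for i in range(1,c):
            if st[i,4]>8: print(n,nm,st[i,4],ce[i].round(1),np.median(W[l==i],0).round(1),W[l==i].max(0).round(0))
# mould face plane in side view
W=z["b2"]; u0,v0=248,190
box=np.zeros((384,512),bool); box[140:250,195:300]=True
P=W[box]; 
rng=np.random.default_rng(0);best=0
for _ in range(2000):
    q=P[rng.choice(len(P),3,False)];nn=np.cross(q[1]-q[0],q[2]-q[0]);L=np.linalg.norm(nn)
    if L<50:continue
    nn/=L; nn*=np.sign(nn[2])
    if not -.7<nn[0]<-.35: continue
    k=abs((P-q[0])@nn)<1.5
    if k.sum()>best:best=k.sum();bn=nn;bk=k
Q=P[bk]; c=Q.mean(0); nn=np.linalg.svd(Q-c)[2][2];nn*=np.sign(nn[2]); print(best,c,nn,np.arcsin(-nn[0]),np.ptp(Q,0),Q.min(0),Q.max(0))
E
```

```text
a yel 21 [184.8 165.6] [ 374.9 -275.1    9.5] [ 385. -267.   15.]
a red 33 [166.9 172.6] [ 437.5 -330.6   58.4] [ 462. -319.   63.]
a orange 19 [349.8 182.2] [515.5 303.6  32.8] [524. 310.  38.]
a orange 138 [159.6 206.6] [ 556.5 -355.8   25.8] [1434.  -94. 1345.]
b yel 38 [379.3 196.4] [ 374.6 -272.5   10.2] [ 386. -261.   13.]
b yel 88 [245.4 224.1] [554.2  89.3 103.5] [564. 476. 899.]
b red 145 [252.8 142.1] [ 751.  -156.2   75.5] [770. 476. 899.]
b red 82 [373.6 167.1] [ 432.5 -321.8   54.5] [ 452. -314.   59.]
b orange 9 [454.4  94.3] [ 391.8 -748.6   80.6] [ 396. -744.   83.]
b orange 11 [445. 112.] [ 375.7 -644.    80.9] [ 380. -639.   83.]
b orange 159 [343.3 149.9] [ 549.9 -350.9   24.7] [566. 476. 899.]
b orange 11 [211.9 165.3] [804.5 -34.1  37.5] [812. -30.  41.]
b orange 13 [255.6 186.8] [588.3  12.3 148. ] [594.  15. 152.]
b orange 12 [183.3 187.5] [805.7  77.6  36.8] [814.  84.  41.]
b orange 16 [283.  200.8] [538.8 -36.4  83.9] [543. -33.  89.]
b orange 17 [257.2 224.3] [540.7  62.9  85.2] [545.  66.  90.]
b orange 66 [196.1 313.3] [509.8 308.6  32.1] [520. 318.  35.]
2028 [596.3162012   15.72762187 133.70871101] [-0.58608154  0.01212915  0.81016129] 0.626214230103935 [108.9656621  181.67728999  78.36878235] [542.61931304 -79.94470406  94.66145654] [651.58497514 101.73258593 173.03023889]
```

Emit:
{"fn": "move_arm", "kwargs": {"motion": [[100, -1.4, -5, 0, 0.18], [100, -1.4, -5, 0, 0.18], [100, -1.4, -5, 0, 0.18], [100, -1.4, -5, 0, 0.18], [100, -1.4, -5, 0, 0.18]]}}

```text
clock: 0.72
ee_pos: [432.3, -242.3, 231.2]
orientation: [-0.0, 0.342, 0.94, 0.0]
ft_force: [0.4, -0.7, 0.5]
finger_gap: 85.7
grip_force: 0.0
```

```bash
python3 -c "
from h import *
print(arm.get_state()['joint_pos'].round(3)); print(np.round(arm.camera_params('wrist')['mount'],3))"
```

```text
[-0.511  0.204 -0.046  1.321  0.     0.187]
[[ 1.00000e-03 -9.62000e-01 -2.74000e-01  6.83090e+01]
 [ 1.00000e+00  1.00000e-03  2.00000e-03  1.01500e+00]
 [-2.00000e-03 -2.74000e-01  9.62000e-01 -1.43788e+02]
 [ 0.00000e+00  0.00000e+00  0.00000e+00  1.00000e+00]]
```

Emit:
{"fn": "move_arm", "kwargs": {"motion": [[100, -0.6, -2, 0, 0.18], [100, -0.6, -2, 0, 0.18], [100, -0.6, -2, 0, 0.18], [100, -0.6, -1, 0, 0.18], [100, -0.6, 0, 0, 0.18]]}}

```text
clock: 1.35
ee_pos: [402.6, -311.5, 230.8]
orientation: [-0.0, -0.1, 0.995, 0.0]
ft_force: [0.5, -0.6, 0.0]
finger_gap: 85.4
grip_force: 0.0
```

```bash
python3 - <<'E'
from h import *
a=look("wrist"); im,d,W,K,T=a
np.savez("w0.npz",im=im,d=d,W=W,K=K,T=T); save("w0",im)
s=arm.get_state(); print(s["ee_pos"],s["orientation"],K)
hsv=cv2.cvtColor(im,cv2.COLOR_RGB2HSV)
for nm,lo,hi in(("yel",(20,150,150),(30,255,255)),("red",(0,150,80),(8,255,255))):
    m=cv2.inRange(hsv,np.array(lo),np.array(hi)); c,l,st,ce=cv2.connectedComponentsWithStats(m)
    for i in range(1,c):
        if st[i,4]>80:
            print(nm,st[i],ce[i].round(1),np.median(W[l==i],0).round(1))
# template top plane z~10
m=((W[...,2]>6)&(W[...,2]<16)&(abs(W[...,0]-430)<130)&(abs(W[...,1]+325)<150)).astype(np.uint8)
cs=max(cv2.findContours(m,cv2.RETR_EXTERNAL,cv2.CHAIN_APPROX_NONE)[0],key=cv2.contourArea)[:,0]
P=W[cs[:,1],cs[:,0]][:,:2]
print("plate",cv2.minAreaRect(P.astype(np.float32)))
r=(W[...,2]>54)&(W[...,2]<62)&(hsv[...,1]>150)&(abs(W[...,1]+325)<100)
print("handle",cv2.minAreaRect(W[r][:,:2].astype(np.float32)),np.median(W[r],0))
print("bench",np.median(W[...,2][abs(W[...,2])<6]))
E
```

```text
[ 402.08683984 -311.16349494  230.98261787] [-4.07611565e-04 -1.05281590e-01  9.94442333e-01  2.60787287e-04] [[292.85942409   0.         255.43226662]
 [  0.         292.85942409 190.33553212]
 [  0.           0.           1.        ]]
yel [281 141  18  17 278] [289.5 149. ] [ 377.  -273.2   11.6]
yel [171 258  23  15 115] [181.4 266.6] [ 557.6 -379.5   27.4]
red [226 173  19  44 664] [235.6 193. ] [ 431.8 -328.1   59. ]
plate ((438.943115234375, -327.5984191894531), (110.51447296142578, 160.2707061767578), 15.380187034606934)
handle ((437.4883728027344, -327.6065979003906), (44.24618911743164, 17.643829345703125), 16.129199981689453) [ 434.12488501 -328.20385167   59.23743918]
bench 1.3832947941849625
```

View pics/w0.png

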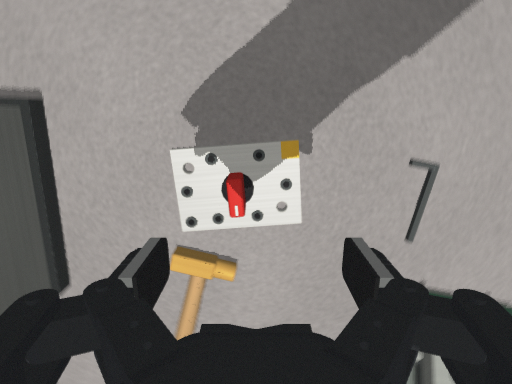

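Emit:
{"fn": "move_arm", "kwargs": {"motion": [[100, 1.2, -0.5, -3, 0.02], [100, 1.2, -0.5, -3, 0.02], [100, 1.2, -0.3, -3, 0.0], [100, 0, 0, -3, 0], [100, 0, 0, 0, 0]]}}

```text
clock: 2.02
ee_pos: [437.9, -322.8, 109.4]
orientation: [-0.002, -0.117, 0.993, 0.001]
ft_force: [0.6, 0.4, 0.4]
finger_gap: 85.5
grip_force: 0.0
```

```bash
cat > st.py <<'E'
from h import *
s=arm.get_state(); q=s["orientation"]; R=Ro.from_quat(np.r_[q[1:],q[0]]).as_matrix()
print("t",round(s["clock"],2),"p",s["ee_pos"].round(1),"psi",round(float(np.arctan2(-R[1,0],-R[0,0])),3),"F",s["ft_force"].round(1),"M",s["torque"].round(2),"gap",round(s["finger_gap"],1),s["grip_force"].round(0),"j",s["joint_pos"].round(2))
E
python3 st.py
```

```text
Traceback (most recent call last):
  File "st.py", line 3, in <module>
    print("t",round(s["clock"],2),"p",s["ee_pos"].round(1),"psi",round(float(np.arctan2(-R[1,0],-R[0,0])),3),"F",s["ft_force"].round(1),"M",s["torque"].round(2),"gap",round(s["finger_gap"],1),s["grip_force"].round(0),"j",s["joint_pos"].round(2))
                                                                                                                                                                                                ^^^^^^^^^^^^^^^^^^^^^
AttributeError: 'float' object has no attribute 'round'
```

Emit:
{"fn": "move_arm", "kwargs": {"motion": [[100, 0, -0.5, -3, 0.04], [100, 0, 0, -3, 0], [100, 0, 0, -2.1, 0], [100, 0, 0, 0, 0], [100, 0, 0, 0, 0]]}}

```text
clock: 2.65
ee_pos: [439.8, -329.4, 32.0]
orientation: [0.001, -0.137, 0.991, -0.001]
ft_force: [-0.2, -0.5, 0.5]
finger_gap: 85.5
grip_force: 0.0
```

```bash
sed -i 's/s\["grip_force"\].round(0)/round(float(s["grip_force"]),1)/' st.py; python3 st.py
```

```text
t 2.65 p [ 439.8 -329.4   32. ] psi 0.275 F [-0.2 -0.5  0.5] M [-0.04  0.04 -0.03] gap 85.5 0.0 j [-0.64  0.43 -0.26  0.88  0.   -0.92]
```

Emit:
{"fn": "move_arm", "kwargs": {"motion": [[100, -0.1, 0.15, -0.3, 0], [0, 0, 0, 0, 0], [0, 0, 0, 0, 0], [0, 0, 0, 0, 0], [0, 0, 0, 0, 0]]}}

```text
clock: 3.28
ee_pos: [438.2, -327.7, 27.6]
orientation: [0.0, -0.137, 0.991, -0.0]
ft_force: [-1.4, 0.5, 0.1]
finger_gap: 17.0
grip_force: 58.4
```

Emit:
{"fn": "move_arm", "kwargs": {"motion": [[0, 0, 0, 0, 0], [0, 0, 0, 0, 0], [0, 0, 0, 0.5, 0], [0, 0, 0, 2, 0], [0, 0, 0, 2, 0]]}}

```text
clock: 3.9
ee_pos: [437.5, -326.9, 72.4]
orientation: [-0.001, -0.138, 0.99, 0.001]
ft_force: [0.3, -0.5, -5.2]
finger_gap: 17.0
grip_force: 59.2
```

```bash
python3 st.py
```

```text
t 3.9 p [ 437.5 -326.9   72.4] psi 0.276 F [ 0.3 -0.5 -5.2] M [ 0.01  0.04 -0.01] gap 17.0 59.2 j [-0.64  0.39 -0.21  0.98  0.   -0.92]
```

Emit:
{"fn": "move_arm", "kwargs": {"motion": [[0, 0, 0, 4, -0.06], [0, 2, 1.5, 4, -0.06], [0, 2.5, 2, 4, -0.06], [0, 2.5, 2, 4, -0.06], [0, 2.5, 2, 4, -0.06]]}}

```text
clock: 4.53
ee_pos: [533.2, -251.4, 273.4]
orientation: [-0.0, 0.013, 1.0, 0.0]
ft_force: [1.5, -1.6, -6.5]
finger_gap: 17.3
grip_force: 59.5
```

Emit:
{"fn": "move_arm", "kwargs": {"motion": [[0, 2.5, 1.8, 4, 0], [0, 0, 0, 4, 0], [0, 0, 0, 0, 0], [0, 0, 0, 0, 0], [0, 0, 0, 0, 0]]}}

```text
clock: 5.15
ee_pos: [557.4, -234.4, 350.7]
orientation: [-0.001, 0.012, 1.0, 0.001]
ft_force: [0.7, -0.2, -5.5]
finger_gap: 17.2
grip_force: 59.9
```

```bash
python3 st.py; python3 - <<'E'
from h import *
a=look("wrist"); im,d,W,K,T=a
np.savez("w1.npz",im=im,d=d,W=W,K=K,T=T); save("w1",im)
E
```

```text
t 5.15 p [ 557.4 -234.4  350.7] psi -0.024 F [ 0.7 -0.2 -5.5] M [-0.    0.02  0.05] gap 17.2 59.9 j [-0.4   0.5   0.67  1.75  0.   -0.37]
```

View pics/w1.png

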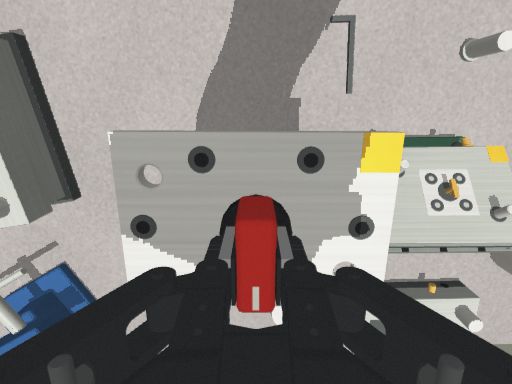

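Emit:
{"fn": "move_arm", "kwargs": {"motion": [[0, 0, -2.5, 0, 0], [0, 0, -2.5, 0, 0], [0, 0, 0, 0, 0], [0, 0, 0, 0, 0], [0, 0, 0, 0, 0]]}}

```text
clock: 5.82
ee_pos: [558.0, -283.8, 352.4]
orientation: [-0.0, 0.012, 1.0, 0.0]
ft_force: [0.3, 0.2, -6.1]
finger_gap: 17.4
grip_force: 60.1
```

```bash
python3 st.py; python3 - <<'E'
from h import *
a=look("wrist"); im,d,W,K,T=a
np.savez("w2.npz",im=im,d=d,W=W,K=K,T=T); save("w2",im)
E
```

```text
t 5.83 p [ 558.  -283.8  352.4] psi -0.024 F [ 0.3  0.2 -6.1] M [-0.03  0.04 -0.04] gap 17.4 60.1 j [-0.47  0.56  0.78  1.8   0.   -0.45]
```

Emit:
{"fn": "move_arm", "kwargs": {"motion": [[0, 0, 4, 0, 0], [0, 0, 4, 0, 0], [0, 0, 0, 0, 0], [0, 0, 0, 0, 0], [0, 0, 0, 0, 0]]}}

```text
clock: 6.5
ee_pos: [558.0, -205.0, 352.2]
orientation: [-0.0, 0.012, 1.0, -0.0]
ft_force: [0.2, 0.2, -7.1]
finger_gap: 16.8
grip_force: 60.9
```

```bash
python3 st.py; python3 - <<'E'
from h import *
a=look("wrist"); im,d,W,K,T=a
np.savez("w3.npz",im=im,d=d,W=W,K=K,T=T)
A=np.load("w2.npz")
save("w23",cv2.resize(np.hstack([A["im"][110:290,362:],im[110:290,362:]]),None,fx=2.6,fy=2.6,interpolation=cv2.INTER_NEAREST))
# face plane from side camera and wrist views
nn=np.array([-0.58608154,0.01212915,0.81016129])
for f in ("w1","w2","w3"):
    z=np.load(f+".npz"); W=z["W"]; P=W[120:260,385:][z["d"][120:260,385:]>0]
    k=(abs((P-[596.3,15.7,133.7])@nn)<8); 
    for _ in range(6):
        Q=P[k]; c=Q.mean(0); n=np.linalg.svd(Q-c,full_matrices=False)[2][2]; n*=np.sign(n[2]); k=abs((P-c)@n)<1.5
    print(f,k.sum(),c.round(1),n.round(4),"tilt",np.arctan2(np.hypot(n[0],n[1]),n[2]).round(4),"yaw",np.arctan2(-n[1],-n[0]).round(4))
E
```

```text
t 6.5 p [ 558.  -205.   352.2] psi -0.025 F [ 0.2  0.2 -7.1] M [ 0.   -0.03 -0.06] gap 16.8 60.9 j [-0.35  0.46  0.63  1.73 -0.   -0.33]
w1 10126 [602.4  15.8 139.3] [-0.5871  0.0083  0.8095] tilt 0.6275 yaw -0.0141
w2 8411 [599.  -19.  137.4] [-0.5878  0.0065  0.809 ] tilt 0.6283 yaw -0.011
w3 8726 [604.6  36.1 140.8] [-0.587   0.0095  0.8095] tilt 0.6275 yaw -0.0162
```

View pics/w23.png

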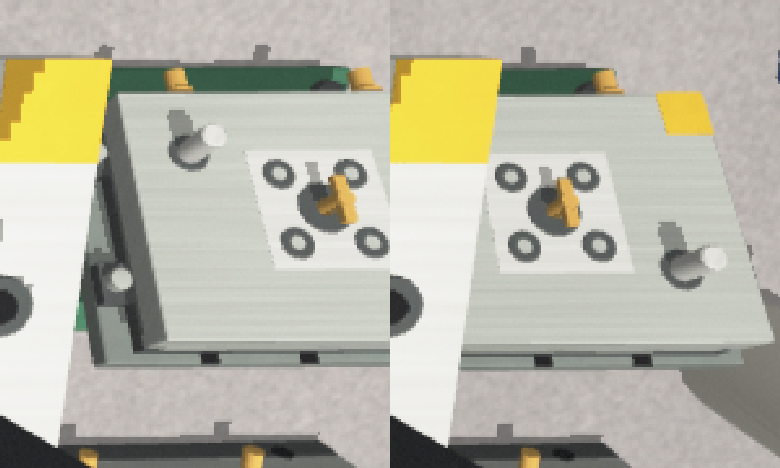

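```bash
python3 - <<'E'
from h import *
n=np.array([-.587*np.cos(.015),.587*np.sin(.015),0]); n[2]=np.sqrt(1-.587**2)
c0=np.array([602.4,15.8,139.3])
res={}
for f,box,nm in(("w2",(435,455,152,172),"pin0"),("w3",(476,500,198,220),"pin1"),("w1",(494,512,201,223),"pin1b")):
    z=np.load(f+".npz"); W,im,K,T=z["W"],z["im"],z["K"],z["T"]
    u0,u1,v0,v1=box
    sub=im[v0:v1,u0:u1].astype(int).min(-1); h=((W-c0)@n)[v0:v1,u0:u1]
    m=(sub>215); mh=h>20.5
    vv,uu=np.nonzero(m); v2,u2=np.nonzero(mh)
    cen=np.array([uu.mean()+u0,vv.mean()+v0]); cen2=np.array([u2.mean()+u0,v2.mean()+v0])
    print(nm,m.sum(),cen,"depth",mh.sum(),cen2,"h",np.median(h[mh]).round(1),W[v0:v1,u0:u1][mh].mean(0).round(1))
    for c in (cen,cen2):
        r=raydir(c,K,T)[0]; o=T[:3,3]; X=o+r*(((c0+22*n)-o)@n)/(r@n); print(X.round(1))
    if nm!="pin1b": print(sub)
E
```

```text
pin0 52 [444.15384615 161.65384615] depth 65 [443.70769231 161.67692308] h 22.1 [559.9 -52.9 142.6]
[561.1 -48.8 137.2]
[561.1 -49.3 137.2]
[[190 191 192 193 191 191 191 190 192 194 194 192 194 194 194 195 195 193
  195 194]
 [192 191 191 192 192 192 194 192 194 192 193 194 192 193 194 194 194 195
  194 194]
 [194 193 193 192 195 193 195 194 195 196 194 194 194 198 196 196 196 197
  197 197]
 [190 197 198 197 199 197 199 199 198 199 200 200 200 198 200 200 200 200
  201 200]
 [143 198 197 200 199 200 199 195 197 196 200 200 200 200 200 200 200 201
  199 201]
 [142 199 199 198 197 196 197 186 192 194 203 201 199 201 201 199 202 200
  201 201]
 [141 197 197 191 189 178 203 227 226 226 219 211 202 199 199 199 199 197
  198 199]
 [138 186 185 147 146 185 225 226 227 228 227 224 211 191 194 194 195 195
  195 194]
 [134 135 145 112 166 198 227 226 227 228 225 223 220 188 196 196 198 196
  197 197]
 [132 120 110 116 175 213 226 227 227 227 224 221 222 215 198 197 197 197
  196 197]
 [110 110 109 114 162 213 226 227 229 225 223 222 223 218 198 199 199 199
  198 201]
 [111 112 117 119 141 215
[... 2532 characters left out ...]
81 188 188 196 194 194 195 194 194 195
  192 193 193 193 194 193]
 [170 172 175 177 172 172 185 189 190 190 190 193 191 193 191 192 193 192
  192 192 191 193 192 189]
 [177 172 170 176 130 110 151 191 191 192 191 193 191 192 193 193 193 192
  192 192 193 192 191 193]
 [167 129 101  87  86 105 176 193 194 193 193 192 194 191 191 193 192 192
  193 193 193 192 193 191]
 [ 89  89  88  90  90 131 191 193 192 193 193 191 192 193 193 194 192 194
  191 192 193 192 191 189]
 [ 88  89  89 100 122 175 195 193 193 194 192 193 193 193 194 192 192 192
  192 191 193 192 192 192]]
pin1b 20 [510.15 209.  ] depth 39 [508.97435897 208.76923077] h 21.8 [604.5  47.  188.3]
[611.   62.9 172.2]
[610.7  61.7 172. ]
```

```bash
python3 - <<'E'
from h import *
for f,tcp in(("w1",(557.4,-234.4,350.7)),("w2",(558,-283.8,352.4)),("w3",(558,-205,352.2))):
    z=np.load(f+".npz"); W,K,T,d=z["W"],z["K"],z["T"],z["d"]; tcp=np.array(tcp)
    L=W-tcp; m=(abs(L[...,2]+17)<6)&(abs(L[...,0])<90)&(abs(L[...,1])<110)
    print(f,"top z rel",np.median(L[...,2][m&(L[...,0]<-30)]).round(2))
    ys,xs=np.nonzero(m)
    rows=range(145,200,6); le=[];ri=[]
    for r in rows:
        x=xs[ys==r]; le.append((x.min()-.5,r)); ri.append((x.max()+.5,r))
    top=[(c,ys[xs==c].min()-.5) for c in range(140,390,12)]
    zz=tcp[2]-17.6
    ps=0.024; R=np.array([[np.cos(ps),-np.sin(ps)],[np.sin(ps),np.cos(ps)]])
    q=lambda a:(onplane(np.array(a,float),K,T,zz)-tcp)[:,:2]@R.T
    a,b,t=q(le),q(ri),q(top)
    print("L",a[:,1].round(1),"R",b[:,1].round(1),"mid y",((a+b)/2)[:,1].mean().round(2),"top x",t[:,0].mean().round(2),"yaw",np.polyfit(t[:,1],t[:,0],1)[0].round(4))
E
```

```text
w1 top z rel -16.15
L [-80.2 -80.1 -80.  -79.9 -79.8 -80.2 -80.1 -80.  -79.9 -79.8] R [81.3 81.8 81.7 81.6 81.5 81.4 81.3 81.2 81.1 81.6] mid y 0.72 top x -55.31 yaw 0.0046
w2 top z rel -16.34
L [-80.2 -80.1 -80.  -79.9 -79.8 -80.2 -80.1 -80.  -79.9 -79.8] R [81.1 81.6 81.5 81.4 81.3 81.2 81.1 81.1 81.  81.4] mid y 0.64 top x -55.26 yaw 0.0034
w3 top z rel -16.31
L [-80.1 -80.  -79.9 -79.8 -79.7 -80.2 -80.1 -80.  -79.9 -79.8] R [81.2 81.7 81.6 81.5 81.4 81.3 81.2 81.1 81.  81.5] mid y 0.68 top x -55.23 yaw 0.0046
```

```bash
python3 - <<'E'
from h import *
z=np.load("s0.npz")
for n in "ab":
    W=z[n+"2"]; m=(W[...,2]>70)&(W[...,0]>480)&(W[...,0]<760)&(W[...,1]>115)&(W[...,1]<290)&(W[...,2]<260)
    P=W[m]; print(n,m.sum(),P.min(0).round(0),P.max(0).round(0),np.percentile(P,[5,95],axis=0).round(0))
E
```

```text
a 396 [683. 191.  70.] [760. 273. 217.] [[698. 192. 104.]
 [759. 254. 216.]]
b 1485 [680. 196.  70.] [760. 277. 216.] [[697. 214.  80.]
 [752. 273. 213.]]
```

Emit:
{"fn": "move_arm", "kwargs": {"motion": [[0, 0.3, 5, 0, 0.01], [0, 0.3, 5, 0, 0], [0, 0.3, 5, -1, 0], [0, 0.3, 5, -2, 0], [0, 0.2, 5, -2, 0]]}}

```text
clock: 7.18
ee_pos: [572.2, 46.6, 301.7]
orientation: [0.0, 0.007, 1.0, -0.0]
ft_force: [1.0, 1.0, -5.1]
finger_gap: 17.2
grip_force: 61.6
```

Emit:
{"fn": "move_arm", "kwargs": {"motion": [[0, 0, 0.8, -3, 0], [0, 0, 0, -3, 0], [0, 0, 0, -2.5, 0], [0, 0, 0, -1, 0], [0, 0, 0, 0, 0]]}}

```text
clock: 7.8
ee_pos: [572.0, 53.3, 207.2]
orientation: [-0.0, 0.007, 1.0, -0.0]
ft_force: [0.2, 0.1, -4.6]
finger_gap: 17.0
grip_force: 61.8
```

```bash
python3 st.py
```

```text
t 7.8 p [572.   53.3 207.2] psi -0.015 F [ 0.2  0.1 -4.6] M [-0.03 -0.03 -0.03] gap 17.0 61.8 j [ 0.09  0.37  0.12  1.32 -0.    0.11]
```

Emit:
{"fn": "move_arm", "kwargs": {"motion": [[0, 0, 0, -0.4, 0], [0, 0, 0, -0.4, 0], [0, 0, 0, -0.2, 0], [0, 0, 0, 0, 0], [0, 0, 0, 0, 0]]}}

```text
clock: 8.43
ee_pos: [572.6, 53.6, 198.8]
orientation: [0.001, 0.007, 1.0, 0.0]
ft_force: [-4.5, -1.0, 9.0]
finger_gap: 17.2
grip_force: 64.2
```

Emit:
{"fn": "move_arm", "kwargs": {"motion": [[0, -0.34, 0, -0.3, 0], [0, -0.34, 0, -0.3, 0], [0, -0.28, 0, -0.4, 0], [0, -0.28, 0, -0.4, 0], [0, 0, 0, 0, 0]]}}

```text
clock: 9.05
ee_pos: [560.4, 53.6, 184.7]
orientation: [0.001, 0.007, 1.0, 0.0]
ft_force: [-3.2, -1.1, 7.3]
finger_gap: 17.1
grip_force: 67.5
```

```bash
cat > tm.py <<'E'
from h import *
import sys
im,d,W,K,T=look("wrist"); s=arm.get_state(); tcp=s["ee_pos"]
W=W-[0,.7,1.4]
np.savez("wt.npz",im=im,d=d,W=W,K=K,T=T); save(sys.argv[1],im)
# template top plane: region near top of image centre (RANSAC-free iterative)
ref=np.deg2rad(float(sys.argv[2])); n=np.array([-np.sin(ref),0,np.cos(ref)])
G=tcp+[0,0,19]; P=W[(d>0)&(abs((W-G)@n+36.6)<7)&(np.linalg.norm(W-G,axis=-1)<105)&(np.linalg.norm(W-G,axis=-1)>45)]
k=np.ones(len(P),bool)
for _ in range(12):
    c=P[k].mean(0); n=np.linalg.svd(P[k]-c,full_matrices=False)[2][2]; n*=np.sign(n[2]); k=abs((P-c)@n)<(1.2)
print("N",k.sum(),"tilt",np.arctan2(-n[0],n[2]).round(4),"roll n_y",n[1].round(4),"dist G->top",((G-c)@n).round(2))
E
python3 st.py; python3 tm.py t1 18
```

```text
t 9.05 p [560.4  53.6 184.7] psi -0.014 F [-3.2 -1.1  7.3] M [-0.12  0.   -0.04] gap 17.1 67.5 j [ 0.1   0.35  0.03  1.25 -0.    0.11]
N 23921 tilt 0.303 roll n_y -0.0011 dist G->top 36.27
```

Emit:
{"fn": "move_arm", "kwargs": {"motion": [[0, -0.22, 0, -0.42, 0], [0, -0.22, 0, -0.44, 0], [0, -0.16, 0, -0.48, 0], [0, -0.14, 0, -0.48, 0], [0, 0, 0, 0, 0]]}}

```text
clock: 9.72
ee_pos: [552.9, 53.6, 166.6]
orientation: [0.001, 0.007, 1.0, 0.0]
ft_force: [-5.0, -0.9, 8.9]
finger_gap: 17.3
grip_force: 73.7
```

```bash
python3 st.py; python3 tm.py t2 35
```

```text
t 9.72 p [552.9  53.6 166.6] psi -0.014 F [-5.  -0.9  8.9] M [ 0.    0.19 -0.05] gap 17.3 73.7 j [ 0.1   0.34 -0.02  1.2  -0.    0.11]
N 18556 tilt 0.6125 roll n_y 0.0021 dist G->top 35.94
```

Emit:
{"fn": "move_arm", "kwargs": {"motion": [[0, -0.02, 0, -0.12, 0], [0, 0, 0, 0, 0], [0, -0.6, 0, 0.8, 0], [0, -0.6, 0, 0.8, 0], [0, 0, 0, 0, 0]]}}

```text
clock: 10.4
ee_pos: [540.0, 53.6, 180.7]
orientation: [0.001, 0.007, 1.0, 0.0]
ft_force: [0.5, 0.8, -6.2]
finger_gap: 17.4
grip_force: 71.8
```

```bash
python3 st.py; cat >> tm.py <<'E'
# in-plane edges of the plate on fitted plane, relative to G
ps=float(np.arctan2(n[1],-n[0]))*-1 if len(sys.argv)<4 else float(sys.argv[3])
xh=np.cross([-np.sin(ps),np.cos(ps),0],n); xh/=np.linalg.norm(xh); yh=np.cross(n,xh)
L=W-G; m=(abs((W-c)@n)<2.5)&(abs(L@xh)<75)&(abs(L@yh)<95)&(d>0)
T2=T.copy(); T2[:3,3]-=[0,.7,1.4]
ys,xs=np.nonzero(m)
def q(a):
    r=raydir(np.array(a,float),K,T2); o=T2[:3,3]; X=o+r*(((c-o)@n)/(r@n))[:,None]-G; return X@xh,X@yh
tops=[(u,ys[xs==u].min()-.5) for u in range(160,360,10) if (xs==u).any()]
sx,sy=q(tops); k=abs(sx-np.median(sx))<1.5
print("-x edge",np.median(sx).round(2),"yaw err",np.polyfit(sy[k],sx[k],1)[0].round(4))
r0=int(np.median([t[1] for t in tops])); le=[];ri=[]
for r in range(r0+12,r0+60,5):
    x=xs[ys==r]; le.append((x.min()-.5,r)); ri.append((x.max()+.5,r))
a,b=np.median(q(le)[1]),np.median(q(ri)[1]); print("y edges",a.round(2),b.round(2),"mid",((a+b)/2).round(2))
E
python3 tm.py t3 35 -0.015
```

```text
t 10.4 p [540.   53.6 180.7] psi -0.014 F [ 0.5  0.8 -6.2] M [0.03 0.05 0.05] gap 17.4 71.8 j [ 0.1   0.31 -0.03  1.23 -0.    0.11]
N 18337 tilt 0.6186 roll n_y 0.0053 dist G->top 35.55
-x edge -53.85 yaw err -0.0007
y edges -80.13 79.76 mid -0.18
```

Emit:
{"fn": "move_arm", "kwargs": {"motion": [[0, 0.4, -1.5, 0, 0], [0, 0.4, -1.5, 0, 0], [0, 0.47, -1.3, -0.2, 0], [0, 0, 0, 0, 0], [0, 0, 0, 0, 0]]}}

```text
clock: 11.08
ee_pos: [552.7, 10.5, 177.8]
orientation: [-0.0, 0.007, 1.0, 0.0]
ft_force: [-0.1, -0.2, -5.8]
finger_gap: 17.2
grip_force: 71.8
```

```bash
python3 st.py; python3 tm.py t4 35 -0.015;  python3 -c "
from h import *
im=arm.camera('side')[0]; w=cv2.cvtColor(cv2.imread('pics/t4.png'),cv2.COLOR_BGR2RGB)
save('t4c',np.hstack([cv2.resize(w,(400,300)),cv2.resize(im[110:260,170:370],(400,300))]))"
```

```text
t 11.07 p [552.7  10.5 177.8] psi -0.014 F [-0.1 -0.2 -5.8] M [0.01 0.15 0.01] gap 17.2 71.8 j [ 0.02  0.34 -0.01  1.23  0.    0.03]
N 18389 tilt 0.6173 roll n_y 0.0055 dist G->top 36.07
-x edge -54.06 yaw err -0.0003
y edges -80.36 79.54 mid -0.41
```

View pics/t4c.png

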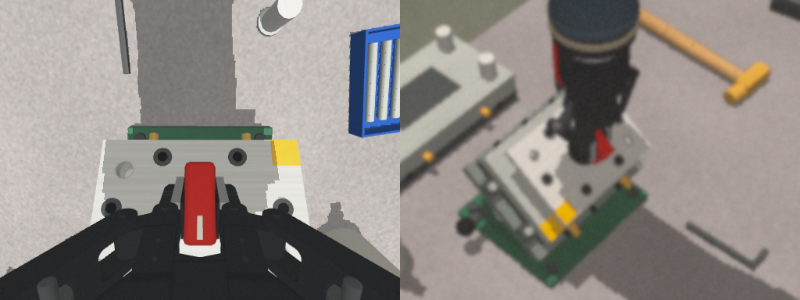

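Emit:
{"fn": "move_arm", "kwargs": {"motion": [[0, 0.26, 0, -0.3, 0], [0, 0.27, 0, -0.31, 0], [0, 0.12, 0, -0.16, 0], [0, 0.12, 0, -0.16, 0], [0, 0, 0, 0, 0]]}}

```text
clock: 11.8
ee_pos: [560.4, 10.6, 168.5]
orientation: [-0.0, 0.007, 1.0, -0.0]
ft_force: [0.1, -0.0, -5.9]
finger_gap: 17.0
grip_force: 71.8
```

```bash
cat >> st.py <<'E'
D=s["ee_pos"]-np.array([571.45,10.2,153.1]); xh=np.array([.809,-.012,.587]);n=np.array([-.587,.0088,.8095]);yh=np.array([.015,1,0])
F=s["ft_force"]-[0,0,-5.8]
print("face x,y,h",(D@xh).round(2),(D@yh).round(2),(D@n).round(2),"F xyn",(F@xh).round(1),(F@yh).round(1),(F@n).round(1))
E
python3 st.py; python3 tm.py t5 35 -0.015
```

```text
t 11.8 p [560.4  10.6 168.5] psi -0.014 F [ 0.1 -0.  -5.9] M [-0.    0.13 -0.02] gap 17.0 71.8 j [ 0.02  0.36 -0.    1.21 -0.    0.03]
face x,y,h 0.11 0.22 18.9 F xyn -0.0 0.0 -0.1
N 18291 tilt 0.6175 roll n_y 0.0054 dist G->top 36.09
-x edge -54.09 yaw err -0.0007
y edges -80.15 79.74 mid -0.21
```

Emit:
{"fn": "move_arm", "kwargs": {"motion": [[0, 0.12, 0, -0.16, 0], [0, 0.12, 0, -0.16, 0], [0, 0.12, 0, -0.16, 0], [0, 0, 0, 0, 0], [0, 0, 0, 0, 0]]}}

```text
clock: 12.48
ee_pos: [564.0, 10.6, 163.8]
orientation: [-0.0, 0.007, 1.0, 0.0]
ft_force: [0.1, -1.3, -7.0]
finger_gap: 16.9
grip_force: 71.7
```

```bash
python3 st.py; python3 tm.py t6 35 -0.015
```

```text
t 12.47 p [564.   10.6 163.8] psi -0.014 F [ 0.1 -1.3 -7. ] M [ 0.07  0.22 -0.04] gap 16.9 71.7 j [ 0.02  0.36 -0.    1.21  0.    0.03]
face x,y,h 0.22 0.27 13.03 F xyn -0.6 -1.3 -1.1
N 18428 tilt 0.6178 roll n_y 0.0051 dist G->top 35.97
-x edge -54.06 yaw err -0.0006
y edges -80.17 79.72 mid -0.22
```

Emit:
{"fn": "move_arm", "kwargs": {"motion": [[0, 0.11, -0.03, -0.16, 0], [0, 0.11, 0, -0.16, 0], [0, 0.11, 0, -0.16, 0], [0, 0, 0, 0, 0], [0, 0, 0, 0, 0]]}}

```text
clock: 13.15
ee_pos: [567.4, 10.3, 159.0]
orientation: [0.0, 0.007, 1.0, -0.0]
ft_force: [-1.1, -0.4, -6.5]
finger_gap: 17.3
grip_force: 71.8
```

```bash
python3 st.py
```

```text
t 13.15 p [567.4  10.3 159. ] psi -0.014 F [-1.1 -0.4 -6.5] M [0.   0.21 0.03] gap 17.3 71.8 j [ 0.02  0.37 -0.    1.2  -0.    0.03]
face x,y,h 0.19 0.03 7.19 F xyn -1.3 -0.5 0.1
```

Pins and stud are taking the template freely; continuing down.

Emit:
{"fn": "move_arm", "kwargs": {"motion": [[0, 0.11, 0, -0.16, 0], [0, 0.11, 0, -0.16, 0], [0, 0.06, 0, -0.09, 0], [0, 0, 0, 0, 0], [0, 0, 0, 0, 0]]}}

```text
clock: 13.78
ee_pos: [570.2, 10.3, 154.9]
orientation: [0.0, 0.007, 1.0, -0.0]
ft_force: [0.6, -0.6, -5.9]
finger_gap: 17.2
grip_force: 71.8
```

```bash
python3 st.py; python3 tm.py t7 35 -0.015
```

```text
t 13.78 p [570.2  10.3 154.9] psi -0.014 F [ 0.6 -0.6 -5.9] M [ 0.01  0.13 -0.01] gap 17.2 71.8 j [ 0.02  0.38  0.    1.19 -0.    0.03]
face x,y,h 0.03 0.05 2.25 F xyn 0.4 -0.6 -0.4
N 18205 tilt 0.6174 roll n_y 0.0054 dist G->top 36.0
-x edge -54.04 yaw err -0.0008
y edges -80.14 79.75 mid -0.2
```

Emit:
{"fn": "move_arm", "kwargs": {"motion": [[0, 0.06, 0, -0.09, 0], [0, 0.06, 0, -0.09, 0], [0, 0.03, 0, -0.05, 0], [0, 0, 0, 0, 0], [0, 0, 0, 0, 0]]}}

```text
clock: 14.45
ee_pos: [571.3, 10.3, 152.9]
orientation: [-0.0, 0.007, 1.0, 0.0]
ft_force: [-7.2, 0.4, 1.5]
finger_gap: 17.4
grip_force: 73.2
```

```bash
python3 st.py; python3 tm.py t8 35 -0.015
```

```text
t 14.45 p [571.3  10.3 152.9] psi -0.014 F [-7.2  0.4  1.5] M [ 0.03  0.93 -0.07] gap 17.4 73.2 j [0.02 0.38 0.   1.19 0.   0.03]
face x,y,h -0.23 0.12 -0.04 F xyn -1.5 0.3 10.2
N 18029 tilt 0.6251 roll n_y 0.0074 dist G->top 35.96
-x edge -53.79 yaw err 0.0027
y edges -80.15 79.82 mid -0.17
```

Emit:
{"fn": "move_arm", "kwargs": {"motion": [[0, 0.04, 0, -0.06, 0], [0, 0, 0, 0, 0], [40, 0, 0, 0, 0], [40, 0, 0, 0, 0], [40, 0, 0, 0, 0]]}}

```text
clock: 15.12
ee_pos: [572.3, 10.3, 152.1]
orientation: [0.0, 0.007, 1.0, 0.0]
ft_force: [1.2, -0.4, 0.0]
finger_gap: 34.0
grip_force: 0.0
```

```bash
python3 st.py; python3 tm.py t9 35 -0.015; cat > fl.py <<'E'
from h import *
import sys
im,d,W,K,T=look("wrist"); W=W-[0,.7,1.4]; hsv=cv2.cvtColor(im,cv2.COLOR_RGB2HSV)
n=np.array([-.587,.0088,.8095]); C=np.array([599.2,9.5,135.6]); xh=np.array([.809,-.012,.587]); yh=np.cross(n,xh)
L=W-C; h=L@n; sx=L@xh; sy=L@yh
m=(abs(h-10)<6)&(abs(sx)<50)&(abs(sy)<75)&(np.hypot(sx,sy)>28)&(d>0)&(hsv[...,2]>110)&(hsv[...,0]>-1)
A=np.c_[sx[m],sy[m],np.ones(m.sum())]; k=np.ones(m.sum(),bool)
for _ in range(8):
    p=np.linalg.lstsq(A[k],h[m][k],rcond=None)[0]; k=abs(A@p-h[m])<1
print("top height",p[2].round(2),"slopes",p[:2].round(4),k.sum())
r=((hsv[...,0]<8)|(hsv[...,0]>172))&(hsv[...,1]>140)&(abs(h-58)<4)&(np.hypot(sx,sy)<35)
P=np.c_[sx[r],sy[r]].astype(np.float32); print("handle top px",r.sum(),cv2.minAreaRect(P) if r.sum()>20 else "", "h",np.median(h[r]) if r.sum() else "")
save(sys.argv[1],im)
E
python3 fl.py f0
```

```text
t 15.12 p [572.3  10.3 152.1] psi -0.014 F [ 1.2 -0.4  0. ] M [ 0.    0.03 -0.01] gap 34.0 0.0 j [0.02 0.39 0.   1.18 0.   0.03]
face x,y,h 0.11 0.09 -1.29 F xyn 4.4 -0.4 4.0
N 18325 tilt 0.6279 roll n_y 0.0077 dist G->top 34.83
-x edge -56.2 yaw err 0.0045
y edges -80.11 79.9 mid -0.11
top height 9.71 slopes [0.0009 0.0009] 12590
handle top px 3998 ((-2.6720523834228516, 0.19849491119384766), (18.004253387451172, 45.34943389892578), 89.83001708984375) h 57.51193660449212
```

Emit:
{"fn": "move_arm", "kwargs": {"motion": [[38, -0.15, 0, 0.8, 0], [38, -0.15, 0, 0.7, 0], [38, 0, 0, 0, -0.15], [38, 0, 0, 0, -0.15], [38, 0, 0, 0, -0.15]]}}

```text
clock: 15.85
ee_pos: [569.2, 10.3, 167.7]
orientation: [0.0, 0.232, 0.973, 0.0]
ft_force: [0.2, -0.3, -0.8]
finger_gap: 32.8
grip_force: 0.0
```

```bash
python3 st.py; python3 fl.py f1
```

```text
t 15.85 p [569.2  10.3 167.7] psi -0.469 F [ 0.2 -0.3 -0.8] M [-0.    0.09  0.01] gap 32.8 0.0 j [0.02 0.37 0.02 1.22 0.   0.49]
face x,y,h 6.7 0.06 13.14 F xyn 3.1 -0.3 4.0
top height 9.63 slopes [0.0003 0.0011] 13769
handle top px 3057 ((-2.026792526245117, 0.22463321685791016), (45.248046875, 18.350194931030273), 0.1988067924976349) h 57.396488188373525
```

Emit:
{"fn": "move_arm", "kwargs": {"motion": [[38, 0, 0, 0, -0.1], [38, 0, 0, 0, -0.1], [38, 0, 0, 0, -0.1], [38, 0, 0, 0, -0.1], [38, 0, 0, 0, 0]]}}

```text
clock: 16.52
ee_pos: [569.2, 10.4, 167.7]
orientation: [0.0, 0.417, 0.909, 0.0]
ft_force: [-0.8, 1.0, 4.8]
finger_gap: 32.4
grip_force: 11.0
```

```bash
python3 st.py; python3 fl.py f2
```

```text
t 16.52 p [569.2  10.4 167.7] psi -0.861 F [-0.8  1.   4.8] M [ 0.2  -0.05  0.37] gap 32.4 11.0 j [0.02 0.37 0.02 1.22 0.   0.88]
face x,y,h 6.77 0.17 13.1 F xyn 5.6 1.0 9.1
top height 9.57 slopes [0.0001 0.0009] 15662
handle top px 2896 ((-2.053590774536133, 0.2926158905029297), (18.590686798095703, 45.36433792114258), 72.02458190917969) h 57.280047562241165
```

Emit:
{"fn": "move_arm", "kwargs": {"motion": [[38, 0, 0, 0.05, -0.1], [38, 0, 0, 0.05, -0.1], [38, 0, 0, 0.05, -0.1], [38, 0, 0, 0.05, -0.1], [38, 0, 0, 0, 0]]}}

```text
clock: 17.2
ee_pos: [569.0, 10.3, 168.9]
orientation: [-0.0, 0.589, 0.808, -0.0]
ft_force: [0.3, 1.3, -1.5]
finger_gap: 32.5
grip_force: 9.0
```

```bash
python3 st.py; python3 fl.py f3
```

```text
t 17.2 p [569.   10.3 168.9] psi -1.261 F [ 0.3  1.3 -1.5] M [ 0.22 -0.12  0.24] gap 32.5 9.0 j [0.02 0.37 0.02 1.22 0.   1.28]
face x,y,h 7.26 0.1 14.24 F xyn 2.7 1.3 3.3
top height 9.51 slopes [0.0002 0.0008] 16426
handle top px 2596 ((-1.7428312301635742, 0.4404125213623047), (18.506656646728516, 45.382118225097656), 44.739192962646484) h 57.22395003296923
```

Emit:
{"fn": "move_arm", "kwargs": {"motion": [[38, 0, 0, 0.03, -0.1], [38, 0, 0, 0.03, -0.08], [38, 0, 0, 0.02, -0.06], [38, 0, 0, 0, 0], [38, 0, 0, 0, 0]]}}

```text
clock: 17.88
ee_pos: [568.8, 10.4, 169.7]
orientation: [-0.0, 0.682, 0.731, -0.0]
ft_force: [-3.3, 2.7, -0.3]
finger_gap: 32.8
grip_force: 10.7
```

```bash
python3 st.py; python3 fl.py f4
```

```text
t 17.88 p [568.8  10.4 169.7] psi -1.501 F [-3.3  2.7 -0.3] M [0.41 0.5  0.41] gap 32.8 10.7 j [0.02 0.37 0.03 1.22 0.   1.52]
face x,y,h 7.65 0.12 15.02 F xyn 0.5 2.7 6.4
top height 9.5 slopes [-0.0001  0.0009] 16458
handle top px 2412 ((-1.6479921340942383, 0.29949378967285156), (18.889604568481445, 44.8878173828125), 30.526126861572266) h 57.17255768554196
```

Emit:
{"fn": "move_arm", "kwargs": {"motion": [[38, 0, 0, 0, -0.04], [38, 0, 0, 0, -0.04], [38, 0, 0, 0, 0], [38, 0, 0, 0, 0], [38, 0, 0, 0, 0]]}}

```text
clock: 18.55
ee_pos: [568.9, 10.8, 170.0]
orientation: [-0.0, 0.711, 0.703, 0.0]
ft_force: [-3.2, 5.3, 2.7]
finger_gap: 32.5
grip_force: 22.7
```

```bash
python3 st.py; python3 fl.py f5
```

```text
t 18.55 p [568.9  10.8 170. ] psi -1.582 F [-3.2  5.3  2.7] M [1.17 0.86 0.65] gap 32.5 22.7 j [0.02 0.37 0.03 1.22 0.   1.6 ]
face x,y,h 7.82 0.59 15.17 F xyn 2.4 5.3 8.8
top height 9.5 slopes [0.0002 0.001 ] 16273
handle top px 2321 ((-1.291223406791687, 0.3756523132324219), (18.51483154296875, 44.66728591918945), 27.94338607788086) h 57.185520426974826
```

Emit:
{"fn": "move_arm", "kwargs": {"motion": [[40, 0, 0, 0, 0.12], [40, 0, 0, 0, 0.12], [40, 0, 0, 0.5, 0.08], [40, 0, 0, 2, 0], [40, 0, 0, 4, 0]]}}

```text
clock: 19.23
ee_pos: [568.4, 10.0, 234.5]
orientation: [-0.001, 0.59, 0.807, -0.001]
ft_force: [1.1, 0.2, 0.4]
finger_gap: 34.1
grip_force: 0.0
```

Emit:
{"fn": "move_arm", "kwargs": {"motion": [[40, -1, 0, 4, 0], [40, -2, 0, 4, 0.18], [60, -2, 0, 0, 0.18], [60, -2, 0, 0, 0.18], [60, 0, 0, 0, 0]]}}

```text
clock: 19.85
ee_pos: [498.6, 10.1, 315.5]
orientation: [0.001, 0.354, 0.935, 0.0]
ft_force: [-0.2, -0.1, 0.5]
finger_gap: 50.9
grip_force: 0.0
```

```bash
python3 st.py; python3 fl.py f6; python3 -c "
from h import *
im=arm.camera('side')[0]; w=cv2.cvtColor(cv2.imread('pics/f6.png'),cv2.COLOR_BGR2RGB)
save('f6c',np.hstack([cv2.resize(w,(400,300)),cv2.resize(im,(400,300))]))"
```

```text
t 19.85 p [498.6  10.1 315.5] psi -0.723 F [-0.2 -0.1  0.5] M [ 0.02  0.03 -0.05] gap 50.9 0.0 j [ 0.02  0.21  0.18  1.53 -0.    0.74]
face x,y,h 36.41 -1.19 174.27 F xyn 3.5 -0.1 5.2
top height 9.5 slopes [0.0001 0.0012] 5903
handle top px 709 ((-1.1691594123840332, 0.2147998809814453), (17.91166114807129, 44.90056228637695), 28.465248107910156) h 57.242467056269305
```

View pics/f6c.png

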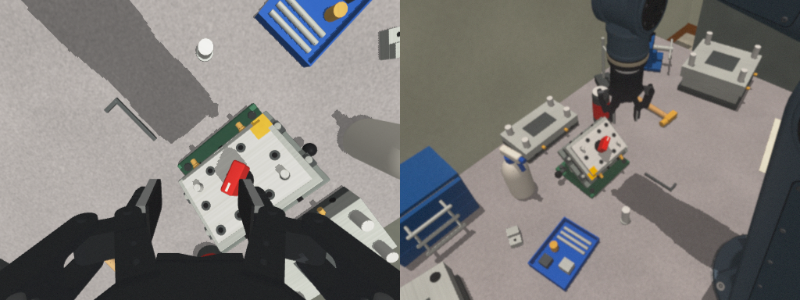

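The final picture shows the template lying flush, with both pins standing through its holes at about (198,186) and (283,173). The handle is turned about 61°, to its stop, the yellow corners match, and the bystanders have not moved.

```bash
python3 -c "
from cell import arm
print(arm.hand_in())"
```

```text
the job is handed in; nothing more can be done
None
```

The template lies flush on both locating pins, yellow corner to yellow corner, with the bayonet turned clockwise to its stop; the gripper let go and backed clear, the other things on the bench were left alone, and I handed the job in at about 20 s.

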